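# Set the batch number on a carton coder and print it

### The arm

A 6-joint arm with a two-finger parallel gripper is mounted at the origin on the work surface. World frame = base frame: x ahead of the robot, y to its left, z up, the work surface at z = 0. Lengths are in m, angles in rad, forces in N, time in s.
With the tool pointing down it reaches from about 0.25 to 0.775 m from the base axis. Payload 4 kg.
Tool frame: the origin (TCP) lies between the finger pads; the fingertips stand 25 mm ahead of it and the grasp point (between the pads) lies 6 mm ahead of it (robot.tip_reach is the distance from the TCP to the fingertips, in m); z points along the fingers, y is the line along which they close (so a half turn about z gives the same grasp; the last joint's range is limited). The gripper opens to 94 mm and grips with 3 to 60 N. Pads are 16 mm wide; open, the fingers measure 119 mm over their backs; the gripper's body (75 mm by 177 mm) begins 78 mm behind the grasp point.
Start: joints at [1.164, 0.087, 1.371, -0, 1.684, -0.103], TCP at [0.165, 0.525, 0.203] pointing down, gripper open.
Joint ranges: [-3.1, 3.1], [-0.76, 2.03], [0.27, 2.55], [-1.08, 4.22], [0.17, 2.65], [-2.57, 2.57]. Speed limits (rad/s): [2.79, 2.79, 3.14, 3.14, 3.14, 3.14].

### API

Orientations are given as [roll, pitch, yaw] about the fixed x, y, z axes, in that order (R = Rz(yaw) Ry(pitch) Rx(roll)).
In Python, from bench import sensors, snapshot, camera_info, ticket, robot gives the robot as it stands.
- The arm moves only by the tool arm_command, never from a script. Its argument "plan" is a list of rows, each an object with "grip": the closure, from -1 (fully open) to 1 (shut); "slide": the shift along the tool's x, y, z normalised to -1 to 1, where 1 is 500 mm, a list of three; "spin": the turn about the tool's z normalised to -1 to 1, where 1 is 5 degrees. A call has 1 to 10 rows; each row shifts and turns the commanded pose from where the row before left it, along the tool's axes as they then stand; what a row does not reach is not made up. A row lasts 1/8 s, in which the tool goes at most 62.5 mm and 10.7 degrees, less where a joint would pass 70% of its speed; a pose out of reach is approached as far as the arm can. A call with a number of a shift or a turn outside -1 to 1 is refused whole. A call with a gripper value outside its range is refused whole. The fingers move at their own pace and stop on an object; the grip force is fixed at half the most. Time passes only in rows, so rows that do not move let the fingers close. It gives the time, the measured TCP pose, the force, the opening and the grip force at its end, in the units of the state.
- sensors.get_obs(): the state, without advancing time (a new reading comes with each control period).
- snapshot(name): name is "scene" or "side" or "wrist"; returns the picture (400x640x3 uint8, red, green, blue); there is no depth.
- camera_info(name): a dict with "fx", "fy", "cx", "cy" (pixels), "position" and "rotation" of the camera in the world. Camera axes: x right, y up, looking along -z (the intrinsics and any distortion apply to the point x, -y, -z); pixel columns grow to the right and rows downward; lengths in m; the calibration is good to about 2 mm. A picture is of the moment at which its call begins: read the wrist's pose just before it. camera_info takes no time and is no camera call; for the wrist camera it gives the pose at the moment of the call.
- ticket.close_job(): hands the job in; it is judged then, once.
The state is a dict: "time": time; "joint_positions": joint angles; "qvel": joint speeds; "joint_torque": joint torques, N m; "tool_pos": TCP position; "ee_rot": TCP orientation; "wrist_force": force on the tool from outside, world axes, zero at the start; "wrist_torque": the same for the moment, N m; "width": finger opening in m; "finger_force": force on a finger pad.
Only numpy, scipy, OpenCV 4.12 (cv2) and the standard library are available. Lean on these libraries where they do the work, as an engineer would, in place of code of your own. Each camera call takes 0.05 s, during which the arm holds its last target. There are 200 camera calls.

### The job

Roll the three number wheels of the carton coder so that they read 4 7 2 from left to right, seen from the robot side, each clicked in on the index line. Roll them with a light touch: the head must not be pushed down onto the carton before the number is complete. Then press the palm knob down so that the wheels print firmly on the carton, without crushing it, and let the head come back up, with the number still set and the carton and everything around left in place.

Things in the scene. Friction and masses are not known exactly. Their poses are not given: they have to be found in the camera images.
- coder: Bench carton coder, fixed on levelling feet (6 to 16 mm high). Origin: under the middle wheel, on the underside of the base; x points from its open front (robot side) back to its two 16 mm columns (x +88, y +-55, tops 148 mm up), y to its left seen from the front, z up. Base 205 x 200 x 14 mm (x -85 to +120). Its sprung head carries three number wheels on an axle along y (x 0, 90 mm up), upper halves free.
- head (a joint): Downward travel of the sprung head, m; 0 = up at rest. Pushed on a wheel or on the knob, it starts to yield at 7 N and takes 1 N more per mm. At 1.5 mm (8.5 N) the wheels touch the carton, and all further push is print pressure: 5 to 15 N of it (14 to 23 N on the knob) prints firmly, over 20 N crushes the carton. It springs back when let go.
- wheel_left (a joint): Turn of the left wheel (seen from the robot), rad, endless: value figure x 0.628 (plus whole turns of 6.283) has that figure 0 to 9 on top at the index. Rolling its top away from the robot (coder +x) raises it. Wheel 64 mm across, 20 wide, 36 apart, rubber rim, finely fluted. A spring ball clicks it into each figure, pulling in from 0.2 rad off; passing a click takes about 2 N along the rim.
- left_index (a point): Index point of the left wheel, on the head: topmost point of its rim, mid width (122 mm above the coder's origin at rest). Axes as the coder's. Plates with index lines stand beside the wheel, 6 mm lower. To roll the wheel, press here with 4 to 6 N and slide along coder x.
- left_fig4 (a point): The figure 4 on the rim of the left wheel; it is set when this point lies at left_index.
- wheel_middle (a joint): Turn of the middle wheel (seen from the robot), rad, endless: value figure x 0.628 (plus whole turns of 6.283) has that figure 0 to 9 on top at the index. Rolling its top away from the robot (coder +x) raises it. Wheel 64 mm across, 20 wide, 36 apart, rubber rim, finely fluted. A spring ball clicks it into each figure, pulling in from 0.2 rad off; passing a click takes about 2 N along the rim.
- middle_index (a point): Index point of the middle wheel, on the head: topmost point of its rim, mid width (122 mm above the coder's origin at rest). Axes as the coder's. Plates with index lines stand beside the wheel, 6 mm lower. To roll the wheel, press here with 4 to 6 N and slide along coder x.
- middle_fig7 (a point): The figure 7 on the rim of the middle wheel; it is set when this point lies at middle_index.
- wheel_right (a joint): Turn of the right wheel (seen from the robot), rad, endless: value figure x 0.628 (plus whole turns of 6.283) has that figure 0 to 9 on top at the index. Rolling its top away from the robot (coder +x) raises it. Wheel 64 mm across, 20 wide, 36 apart, rubber rim, finely fluted. A spring ball clicks it into each figure, pulling in from 0.2 rad off; passing a click takes about 2 N along the rim.
- right_index (a point): Index point of the right wheel, on the head: topmost point of its rim, mid width (122 mm above the coder's origin at rest). Axes as the coder's. Plates with index lines stand beside the wheel, 6 mm lower. To roll the wheel, press here with 4 to 6 N and slide along coder x.
- right_fig2 (a point): The figure 2 on the rim of the right wheel; it is set when this point lies at right_index.
- knob_top (a point): Top centre of the black mushroom palm knob: 44 mm across, 160 mm above the coder's origin at rest, 88 mm behind the axle; pushed straight down it prints.
- carton: Filled cardboard carton 110 (x) x 150 (y) x 42.5 mm, about 0.45 kg, loose in the coder's nest between two low side rails and a back stop, its top 1.5 mm below the wheels. Origin: centre of its underside, 14 mm above the coder's origin.
- trivet_a: Bystander: round cork and resin trivet 110 mm across, 20 mm thick; origin under its centre
- trivet_b: Bystander: cork and resin trivet 104 mm across, 20 mm thick; origin under its centre
- trivet_c: Bystander: cork and resin trivet 114 mm across, 20 mm thick; origin under its centre
- can: Bystander: standing drink can 66 mm across, 122 mm high; origin under its centre
- putty_knife: Bystander: putty knife 200 mm long, lying; origin under its middle
- tape_measure: Bystander: tape measure 62 x 36 x 58 mm; origin under its centre
Mind the look-alikes: they are no part of the job. There is more than one size of the carton; the one meant has the size given above.

How it is judged:
On the way, in this order (a step that is already met when the one before it is completed fails the run):
1. all three wheels show the code 4 7 2 on the index line, with the carton not touched (distance between left_fig4 and left_index below 0.004 m and distance between middle_fig7 and middle_index below 0.004 m and distance between right_fig2 and right_index below 0.004 m and contact force between head and carton below 1 N), for 0.2 s.
2. the wheels are pressed on the carton with at least 4 N (distance between left_fig4 and left_index below 0.004 m and distance between middle_fig7 and middle_index below 0.004 m and distance between right_fig2 and right_index below 0.004 m and contact force between head and carton above 4 N), for 0.2 s.
At the end, for the whole second after the job is handed in: Each wheel has its figure (4, 7, 2 from left to right) within 4 mm of its index point and stands still, the head is back up (within 1 mm of its rest), the carton lies still in the nest (its centre within 10 mm of the coder's), after the number was printed (distance between left_fig4 and left_index below 0.004 m and distance between middle_fig7 and middle_index below 0.004 m and distance between right_fig2 and right_index below 0.004 m and value of joint head below 0.001 m and horizontal distance between carton and coder below 0.01 m and linear speed of carton below 0.02 m/s and velocity of joint wheel_left between -0.1 and 0.1 rad/s and velocity of joint wheel_middle between -0.1 and 0.1 rad/s and velocity of joint wheel_right between -0.1 and 0.1 rad/s); the robot touches nothing.
It fails at once if the wheels touch the carton with more than 1 N while the number is not yet set (misprint) (not (distance between left_fig4 and left_index below 0.004 m and distance between middle_fig7 and middle_index below 0.004 m and distance between right_fig2 and right_index below 0.004 m) and contact force between head and carton above 1 N).
It fails at once if the carton is crushed: more than 20 N from the wheels (contact force between head and carton above 20 N).
It fails at once if the carton is shoved more than 10 mm (distance of carton from where it was at the start of the episode above 0.01 m).
It fails at once if a thing standing around is moved more than 20 mm (distance of any of trivet_a, trivet_b, trivet_c, can, putty_knife, tape_measure from where it was at the start of the episode above 0.02 m).
It fails at once if the can is tipped (angle between can's own z axis and vertical above 0.35 rad).
It also fails if it takes over 67 s, if anything falls off the work surface, if the arm or the gripper's body presses on something with over 40 N, if the wrist force passes 120 N, or if a joint passes its speed limit or range.

## Working session

There is one attempt and no reset: what is moved stays moved. The work goes in short steps, Python scripts to look and compute and a tool call to move; the robot and the scene stay as the last step left them, time stands still between calls to the robot, and variables do not carry over. Pictures are saved under pics/ and viewed, at most 10 in all, crops included, and the job is handed in when it is done.

Besides the shell and the picture viewer there is one more tool, called as a command line: name --argument value ..., lists and objects as JSON in quotes. arm_command: Moves the arm, as the interface text tells. Scaled input: -1 to 1 covers 500 mm each way for a shift and 5 degrees each way for a turn. Its arguments: {"type":"object","properties":{"plan":{"type":"array","items":{"type":"object","properties":{"grip":{"type":"number"},"slide":{"type":"array","items":{"type":"number"}},"spin":{"type":"number"}}}}},"required":["plan"]}

```bash
ls; mkdir -p pics
python3 - <<'E'
from bench import sensors,snapshot,camera_info,robot
import cv2
o=sensors.get_obs();print({k:o[k] for k in('time','tool_pos','ee_rot','width','wrist_force')},robot.tip_reach)
for n in('scene','side'):
    i=snapshot(n);cv2.imwrite(f'pics/{n}0.png',i[:,:,::-1]);print(n,camera_info(n))
E
```

```text
pics
{'time': 0.0, 'tool_pos': array([0.16432418, 0.52430114, 0.20130048]), 'ee_rot': array([-3.13941251e+00, -2.20061466e-04,  2.83778548e+00]), 'width': 0.09361329353548183, 'wrist_force': array([0.29651929, 0.41979247, 0.01966173])} 0.025
scene {'fx': 494.99761942739485, 'fy': 494.99761942739485, 'cx': 325.7453753737189, 'cy': 203.12085698706332, 'position': array([1.24207704, 0.26471795, 1.16479195]), 'rotation': array([0.65907756, 0.00316266, 1.92087374])}
side {'fx': 404.00362641379786, 'fy': 404.00362641379786, 'cx': 320.8644054135134, 'cy': 192.6508922350098, 'position': array([-0.00801315, -0.66501214,  0.84358115]), 'rotation': array([ 0.88426044,  0.01886603, -0.68062152])}
```

View pics/scene0.png

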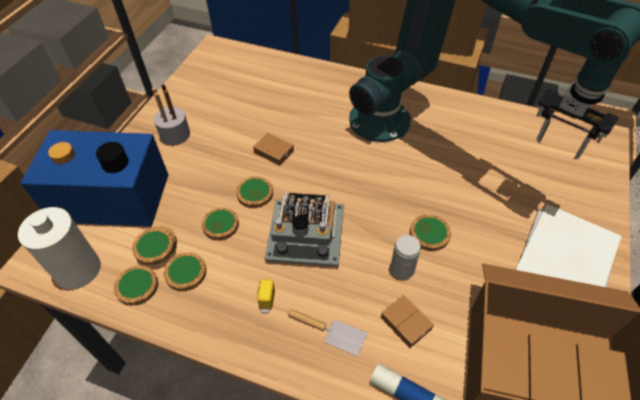

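View pics/side0.png

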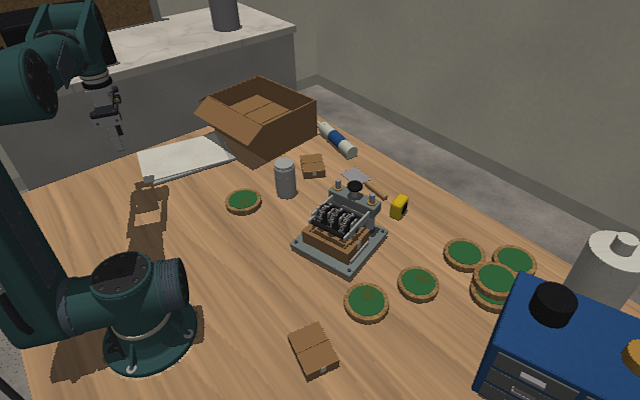

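```bash
cat > h.py <<'E'
import numpy as np,cv2
from scipy.spatial.transform import Rotation as R
from bench import sensors,snapshot,camera_info
def rot(e): return R.from_euler('xyz',e)
def ray(ci,u,v):
    d=rot(ci['rotation']).apply([(u-ci['cx'])/ci['fx'],-(v-ci['cy'])/ci['fy'],-1]); return np.array(ci['position']),d
def onz(ci,u,v,z):
    p,d=ray(ci,u,v); return p+d*(z-p[2])/d[2]
def tri(rs):
    A=0;b=0
    for p,d in rs:
        d=d/np.linalg.norm(d);M=np.eye(3)-np.outer(d,d);A=A+M;b=b+M@p
    return np.linalg.solve(A,b)
def proj(ci,P):
    q=rot(ci['rotation']).inv().apply(np.asarray(P)-ci['position']);return ci['cx']+ci['fx']*q[...,0]/-q[...,2],ci['cy']-ci['fy']*q[...,1]/-q[...,2]
E
python3 - <<'E'
from h import *
s=camera_info('scene');d=camera_info('side')
for u,v in[(267,257),(340,264)]:print('scene',onz(s,u,v,.025).round(3))
for u,v in[(291,243),(346,275),(387,237)]:print('side',onz(d,u,v,.025).round(3))
print('knob',tri([ray(s,300,221),ray(d,355,185)]).round(3))
o=sensors.get_obs();w=camera_info('wrist');T=rot(o['ee_rot'])
print(w['fx'],w['cx'],w['cy'],T.inv().apply(w['position']-o['tool_pos']),(T.inv()*rot(w['rotation'])).as_matrix().round(3))
for n,k,pts in(('scene',4,(250,180,360,280)),('side',4,(270,160,410,290))):
    i=cv2.imread(f'pics/{n}0.png');a,b,c,e=pts;cv2.imwrite(f'pics/{n}_c.png',cv2.resize(i[b:e,a:c],None,fx=k,fy=k,interpolation=cv2.INTER_CUBIC))
E
```

```text
scene [ 0.64  -0.127  0.025]
scene [0.593 0.064 0.025]
side [0.406 0.003 0.025]
side [ 0.449 -0.179  0.025]
side [ 0.627 -0.152  0.025]
knob [ 0.592 -0.046  0.166]
353.8812706690029 316.110769423196 198.8211943314384 [ 0.07512373  0.00126185 -0.18224932] [[-0.     0.966  0.259]
 [ 1.     0.    -0.   ]
 [-0.     0.259 -0.966]]
```

View pics/side_c.png

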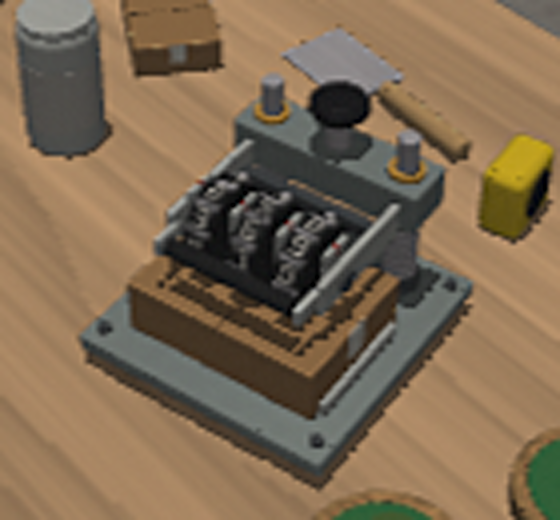

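The coder is at scene (305,235) and side (340,245), and it is the only one. Look-alikes are the loose cartons at scene (272,148) and (407,320). The carton I want is the one in the nest. The coder faces the robot with a yaw of about 13.5°. I'll move the wrist camera over it.

arm_command --plan '[{"grip": 1, "slide": [-0.08, -0.078, -0.02], "spin": 0}, {"grip": 1, "slide": [-0.08, -0.078, -0.02], "spin": 0}, {"grip": 1, "slide": [-0.088, -0.084, -0.02], "spin": 0}, {"grip": 1, "slide": [-0.088, -0.084, 0], "spin": 0}, {"grip": 1, "slide": [-0.088, -0.084, 0], "spin": 0}, {"grip": 1, "slide": [-0.088, -0.084, 0], "spin": 0}, {"grip": 1, "slide": [-0.088, -0.084, 0], "spin": 0}, {"grip": 1, "slide": [-0.088, -0.084, 0], "spin": 0}, {"grip": 1, "slide": [-0.088, -0.084, 0], "spin": 0}, {"grip": 1, "slide": [-0.088, -0.084, 0], "spin": 0}]'

```text
time: 1.35
tool_pos: [0.4533, -0.0014, 0.2321]
ee_rot: [3.141, -0.0, 2.837]
wrist_force: [-0.3, 1.0, 0.5]
width: 0.0007
finger_force: 0.0
```

arm_command --plan '[{"grip": 1, "slide": [-0.088, -0.084, 0], "spin": 1}, {"grip": 1, "slide": [-0.088, -0.094, 0], "spin": 1}, {"grip": 1, "slide": [-0.0, -0.0, 0], "spin": 1}, {"grip": 1, "slide": [0, 0, 0], "spin": 1}, {"grip": 1, "slide": [0, 0, 0], "spin": 1}, {"grip": 1, "slide": [0, 0, 0], "spin": 1}, {"grip": 1, "slide": [0, 0, 0], "spin": 1}, {"grip": 1, "slide": [0, 0, 0], "spin": 1}, {"grip": 1, "slide": [0, 0, 0], "spin": 1}, {"grip": 1, "slide": [0, 0, 0], "spin": 1}]'

```text
time: 2.6
tool_pos: [0.5041, -0.1111, 0.2318]
ee_rot: [-3.141, -0.001, 1.962]
wrist_force: [0.1, -0.6, 0.1]
width: 0.0003
finger_force: 0.0
```

arm_command --plan '[{"grip": 1, "slide": [0, 0, 0], "spin": 1}, {"grip": 1, "slide": [0, 0, 0.02], "spin": 0.8}, {"grip": 1, "slide": [0, 0, 0.02], "spin": 0}]'

```text
time: 2.98
tool_pos: [0.5042, -0.1111, 0.2116]
ee_rot: [-3.141, -0.0, 1.809]
wrist_force: [0.4, 0.2, -0.3]
width: 0.0006
finger_force: 0.0
```

Run:
```python
from h import *
o=sensors.get_obs();print(o['time'],o['tool_pos'],o['ee_rot'],o['joint_positions'].round(2))
i=snapshot('wrist');cv2.imwrite('pics/w1.png',i[:,:,::-1]);print(camera_info('wrist'))
```

```text
2.975 [ 0.50423165 -0.11110844  0.21163057] [-3.14099790e+00 -4.51067994e-04  1.80883578e+00] [-0.33  0.01  1.43  0.    1.7  -0.56]
{'fx': 353.8812706690029, 'fy': 353.8812706690029, 'cx': 316.110769423196, 'cy': 198.8211943314384, 'position': array([ 0.48689373, -0.03674804,  0.39226342]), 'rotation': array([-0.25964754,  0.00371714,  0.23798385])}
```

View pics/w1.png

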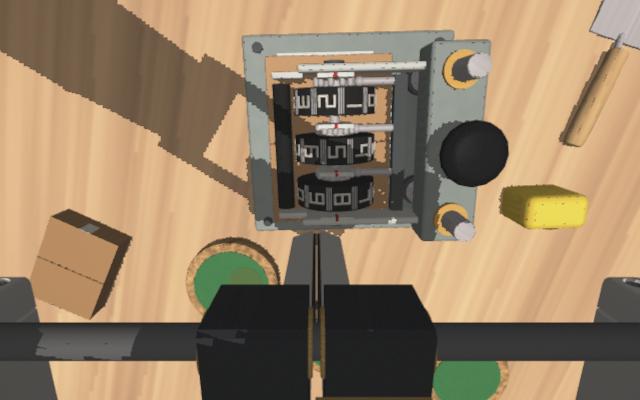

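Run:
```python
from h import *
i=cv2.imread('pics/w1.png');c=i[60:235,265:415]
c=cv2.rotate(c,cv2.ROTATE_90_COUNTERCLOCKWISE);cv2.imwrite('pics/w1c.png',cv2.resize(c,None,fx=4,fy=4,interpolation=cv2.INTER_CUBIC))
h=cv2.cvtColor(i,cv2.COLOR_BGR2HSV)
m=(((h[...,0]<8)|(h[...,0]>172))&(h[...,1]>130)&(h[...,2]>90)).astype('u1')
n,l,s,ce=cv2.connectedComponentsWithStats(m)
for k in range(1,n):
    if s[k,4]>2: print(ce[k].round(1),s[k,4])
```

```text
[335.1  74.4] 17
[335.5 125.5] 8
[336.2 173.2] 8
[336.5 219. ] 6
```

View pics/w1c.png

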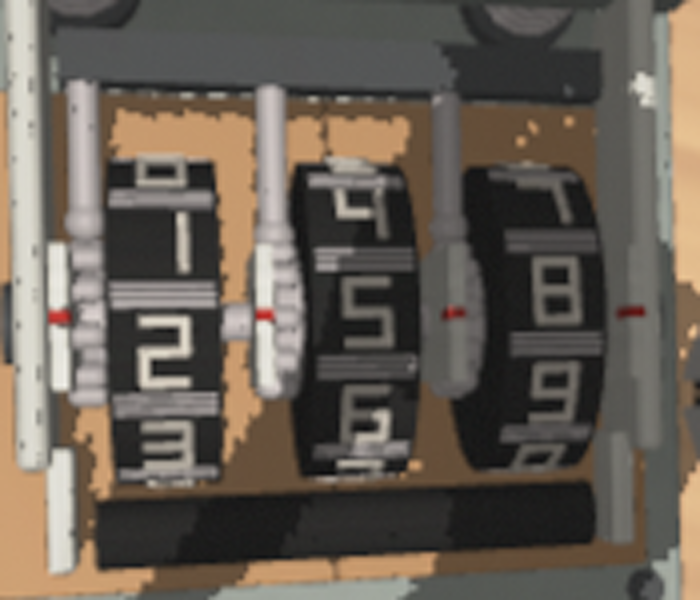

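The wheels now read about left 1.7, middle 5.0 and right 8.2. All three need rolling away from the robot (+x): by 2.3, 2.0 and 3.8 figures. Next I'll locate the index marks, which are red and in column 336, rows 74, 125, 173 and 219.

Run:
```python
from h import *
o=sensors.get_obs();w=camera_info('wrist');T=rot(o['ee_rot'])
M=[(335.1,74.4),(335.5,125.5),(336.2,173.2),(336.5,219)]
for z in(.121,.127,.133):
    P=np.array([onz(w,*m,z) for m in M]);d=np.diff(P[:,:2],axis=0)
    c=P.mean(0);v=P[0]-P[3];print(z,np.linalg.norm(d,axis=1).round(4),c.round(4),'yaw',np.degrees(np.arctan2(-v[0],v[1])))
s=camera_info('scene');dd=camera_info('side')
K=tri([ray(s,300,221),ray(dd,355,185)]);kw=onz(w,474,154,.165);print('knob',K,kw,tri([ray(s,300,221),ray(dd,355,185),ray(w,474,154)]))
# tip end check
print(T.inv().apply(np.array([onz(w,u,233,o['tool_pos'][2]-.025) for u in(303,340)])-o['tool_pos']).round(4))
```

```text
0.121 [0.0364 0.0364 0.0374] [ 0.5085 -0.066   0.121 ] yaw 15.010500190558961
0.127 [0.0355 0.0356 0.0366] [ 0.508  -0.0653  0.127 ] yaw 15.010500190558929
0.133 [0.0347 0.0348 0.0358] [ 0.5075 -0.0647  0.133 ] yaw 15.010500190558956
knob [ 0.59244068 -0.0462371   0.16573288] [ 0.59174062 -0.04270732  0.165     ] [ 0.59241048 -0.0448662   0.1651776 ]
[[-0.0012 -0.0075  0.025 ]
 [-0.0012  0.0155  0.0249]]
```

arm_command --plan '[{"grip": 1, "slide": [0.014, 0.01, 0], "spin": -0.14}, {"grip": 1, "slide": [0, 0, 0.05], "spin": 0}, {"grip": 1, "slide": [0, 0, 0.045], "spin": 0}, {"grip": 1, "slide": [0, 0, 0], "spin": 0}]'

```text
time: 3.52
tool_pos: [0.5067, -0.1023, 0.1633]
ee_rot: [-3.138, -0.002, 1.821]
wrist_force: [0.2, 0.4, 0.4]
width: 0.0005
finger_force: 0.0
```

arm_command --plan '[{"grip": 1, "slide": [0, 0, 0.004], "spin": 0}, {"grip": 1, "slide": [0, 0, 0], "spin": 0}]'

```text
time: 3.78
tool_pos: [0.5083, -0.1033, 0.1642]
ee_rot: [3.14, 0.001, 1.821]
wrist_force: [0.5, 0.1, -0.2]
width: 0.0006
finger_force: 0.0
```

arm_command --plan '[{"grip": 1, "slide": [0, 0, 0.003], "spin": 0}, {"grip": 1, "slide": [0, 0, 0], "spin": 0}]'

```text
time: 4.03
tool_pos: [0.5078, -0.1032, 0.1617]
ee_rot: [3.141, 0.0, 1.82]
wrist_force: [-0.5, 1.2, -0.6]
width: 0.0003
finger_force: 0.0
```

arm_command --plan '[{"grip": 1, "slide": [0, 0, 0.004], "spin": 0}, {"grip": 1, "slide": [0, 0, 0], "spin": 0}]'

```text
time: 4.28
tool_pos: [0.5075, -0.1031, 0.1592]
ee_rot: [-3.141, -0.0, 1.82]
wrist_force: [1.3, -0.6, -0.4]
width: 0.0004
finger_force: 0.0
```

arm_command --plan '[{"grip": 1, "slide": [0, 0, 0.002], "spin": 0}, {"grip": 1, "slide": [0, 0, 0], "spin": 0}]'

```text
time: 4.53
tool_pos: [0.5076, -0.1032, 0.1583]
ee_rot: [-3.141, -0.0, 1.82]
wrist_force: [-0.2, 0.1, -0.5]
width: 0.0003
finger_force: 0.0
```

arm_command --plan '[{"grip": 1, "slide": [0, 0, 0.002], "spin": 0}, {"grip": 1, "slide": [0, 0, 0], "spin": 0}]'

```text
time: 4.78
tool_pos: [0.5076, -0.1031, 0.1574]
ee_rot: [-3.142, -0.0, 1.82]
wrist_force: [-0.4, 0.8, -0.1]
width: 0.0005
finger_force: 0.0
```

arm_command --plan '[{"grip": 1, "slide": [0, 0, 0.001], "spin": 0}, {"grip": 1, "slide": [0, 0, 0], "spin": 0}]'

```text
time: 5.03
tool_pos: [0.5076, -0.1032, 0.1569]
ee_rot: [-3.142, -0.0, 1.82]
wrist_force: [0.4, 0.3, -0.8]
width: 0.0002
finger_force: 0.0
```

arm_command --plan '[{"grip": 1, "slide": [0, 0, 0.001], "spin": 0}, {"grip": 1, "slide": [0, 0, 0], "spin": 0}]'

```text
time: 5.28
tool_pos: [0.5076, -0.1032, 0.1564]
ee_rot: [3.142, -0.0, 1.82]
wrist_force: [0.0, 0.9, -0.2]
width: 0.0007
finger_force: 0.0
```

arm_command --plan '[{"grip": 1, "slide": [0, 0, 0.001], "spin": 0}, {"grip": 1, "slide": [0, 0, 0], "spin": 0}]'

```text
time: 5.52
tool_pos: [0.5076, -0.1032, 0.1559]
ee_rot: [-3.142, -0.0, 1.82]
wrist_force: [-0.0, -0.0, 0.4]
width: 0.0003
finger_force: 0.0
```

arm_command --plan '[{"grip": 1, "slide": [0, 0, 0.001], "spin": 0}, {"grip": 1, "slide": [0, 0, 0], "spin": 0}]'

```text
time: 5.78
tool_pos: [0.5076, -0.1032, 0.1554]
ee_rot: [-3.142, -0.0, 1.82]
wrist_force: [-0.7, 0.2, 0.4]
width: 0.0004
finger_force: 0.0
```

arm_command --plan '[{"grip": 1, "slide": [0, 0, 0.001], "spin": 0}, {"grip": 1, "slide": [0, 0, 0], "spin": 0}]'

```text
time: 6.02
tool_pos: [0.5076, -0.1031, 0.1549]
ee_rot: [-3.142, -0.0, 1.82]
wrist_force: [0.7, 1.1, 0.4]
width: 0.0006
finger_force: 0.0
```

arm_command --plan '[{"grip": 1, "slide": [0, 0, 0.001], "spin": 0}, {"grip": 1, "slide": [0, 0, 0], "spin": 0}]'

```text
time: 6.28
tool_pos: [0.5076, -0.1032, 0.1544]
ee_rot: [3.142, -0.0, 1.82]
wrist_force: [0.2, -0.7, 0.4]
width: 0.0005
finger_force: 0.0
```

arm_command --plan '[{"grip": 1, "slide": [0, 0, 0.001], "spin": 0}, {"grip": 1, "slide": [0, 0, 0], "spin": 0}]'

```text
time: 6.52
tool_pos: [0.5076, -0.1032, 0.1539]
ee_rot: [-3.142, -0.0, 1.82]
wrist_force: [0.1, -0.1, 0.0]
width: 0.0006
finger_force: 0.0
```

arm_command --plan '[{"grip": 1, "slide": [0, 0, 0.001], "spin": 0}, {"grip": 1, "slide": [0, 0, 0], "spin": 0}]'

```text
time: 6.78
tool_pos: [0.5076, -0.1031, 0.1534]
ee_rot: [-3.142, -0.0, 1.82]
wrist_force: [-0.4, -0.1, 0.7]
width: 0.0007
finger_force: 0.0
```

arm_command --plan '[{"grip": 1, "slide": [0, 0, 0.001], "spin": 0}, {"grip": 1, "slide": [0, 0, 0], "spin": 0}]'

```text
time: 7.02
tool_pos: [0.5076, -0.1032, 0.1529]
ee_rot: [3.142, -0.0, 1.82]
wrist_force: [0.5, 0.0, -0.0]
width: 0.0002
finger_force: 0.0
```

arm_command --plan '[{"grip": 1, "slide": [0, 0, 0.001], "spin": 0}, {"grip": 1, "slide": [0, 0, 0], "spin": 0}]'

```text
time: 7.28
tool_pos: [0.5076, -0.1032, 0.1524]
ee_rot: [-3.142, -0.0, 1.82]
wrist_force: [-0.1, -0.2, -0.1]
width: 0.0004
finger_force: 0.0
```

Run:
```python
from h import *
i=cv2.cvtColor(snapshot('wrist'),cv2.COLOR_RGB2BGR);cv2.imwrite('pics/w2.png',i)
cv2.imwrite('pics/w2c.png',cv2.resize(i[50:300,220:420],None,fx=2.4,fy=2.4,interpolation=cv2.INTER_CUBIC))
```

```text
(no output)
```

View pics/w2c.png

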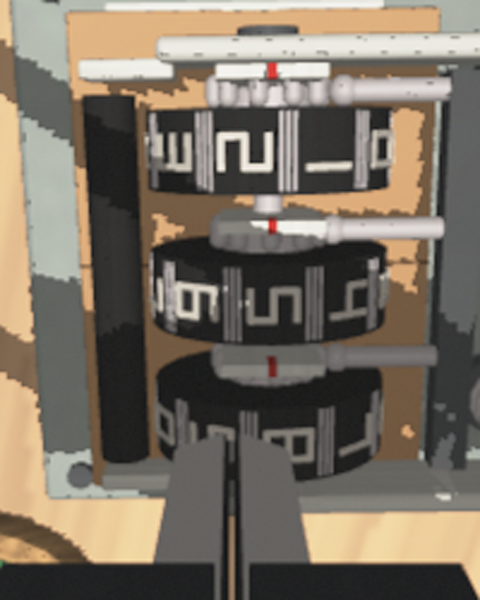

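The closed tips taper: they are about 18 mm wide at the end, centred at crop (232,440). They sit over the right wheel about 9 mm in front of its index line, with no contact yet. I'll keep lowering.

arm_command --plan '[{"grip": 1, "slide": [0, 0.004, 0.001], "spin": 0}, {"grip": 1, "slide": [0, 0, 0], "spin": 0}]'

```text
time: 7.58
tool_pos: [0.5097, -0.1026, 0.1519]
ee_rot: [3.142, -0.0, 1.82]
wrist_force: [0.4, -0.4, 0.0]
width: 0.0003
finger_force: 0.0
```

arm_command --plan '[{"grip": 1, "slide": [0, 0, 0.001], "spin": 0}, {"grip": 1, "slide": [0, 0, 0], "spin": 0}]'

```text
time: 7.82
tool_pos: [0.5095, -0.1027, 0.1514]
ee_rot: [-3.141, -0.0, 1.82]
wrist_force: [0.4, -0.4, 0.1]
width: 0.0006
finger_force: 0.0
```

arm_command --plan '[{"grip": 1, "slide": [0, 0, 0.001], "spin": 0}, {"grip": 1, "slide": [0, 0, 0], "spin": 0}]'

```text
time: 8.07
tool_pos: [0.5095, -0.1026, 0.1509]
ee_rot: [-3.142, -0.0, 1.82]
wrist_force: [0.6, 0.1, 0.6]
width: 0.0006
finger_force: 0.0
```

arm_command --plan '[{"grip": 1, "slide": [0, 0, 0.001], "spin": 0}, {"grip": 1, "slide": [0, 0, 0], "spin": 0}]'

```text
time: 8.32
tool_pos: [0.5095, -0.1027, 0.1504]
ee_rot: [-3.142, -0.0, 1.82]
wrist_force: [0.1, 0.2, -1.0]
width: 0.0004
finger_force: 0.0
```

arm_command --plan '[{"grip": 1, "slide": [0, 0, 0.001], "spin": 0}, {"grip": 1, "slide": [0, 0, 0], "spin": 0}]'

```text
time: 8.57
tool_pos: [0.5095, -0.1027, 0.1499]
ee_rot: [-3.141, -0.0, 1.82]
wrist_force: [-0.9, 0.0, 0.1]
width: 0.0007
finger_force: 0.0
```

arm_command --plan '[{"grip": 1, "slide": [0, 0, 0.001], "spin": 0}, {"grip": 1, "slide": [0, 0, 0], "spin": 0}]'

```text
time: 8.82
tool_pos: [0.5096, -0.1027, 0.1494]
ee_rot: [3.142, -0.0, 1.82]
wrist_force: [0.2, 0.0, -0.3]
width: 0.0005
finger_force: 0.0
```

Run:
```python
from h import *
o=sensors.get_obs();T=rot(o['ee_rot'])
w=camera_info('wrist')
i=cv2.cvtColor(snapshot('wrist'),cv2.COLOR_RGB2BGR);s=cv2.cvtColor(snapshot('side'),cv2.COLOR_RGB2BGR)
for q in[(a,b,.025) for a in(-.008,0,.008) for b in(-.009,.009)]:
    print(q,np.round(proj(w,o['tool_pos']+T.apply(q)),1))
h=cv2.cvtColor(i,cv2.COLOR_BGR2HSV)
m=(((h[...,0]<8)|(h[...,0]>172))&(h[...,1]>130)&(h[...,2]>90)).astype('u1')
n,l,st,ce=cv2.connectedComponentsWithStats(m)
for k in range(1,n):
    if st[k,4]>3 and 200<ce[k][0]<450: print(ce[k].round(1),[onz(w,*ce[k],z).round(4) for z in(.120,.126)])
a=cv2.resize(i[150:270,260:400],None,fx=4,fy=4,interpolation=cv2.INTER_CUBIC)
b=cv2.resize(s[190:280,285:395],None,fx=5,fy=5,interpolation=cv2.INTER_CUBIC)
cv2.imwrite('pics/w3.png',a[:,:400]);c=np.zeros((480,800,3),'u1');c[:,:400]=a[:,60:460];c[:450,400:]=b[:,75:475];cv2.imwrite('pics/m3.png',c)
```

```text
(-0.008, -0.009, 0.025) [300.7 243.1]
(-0.008, 0.009, 0.025) [329.4 243.1]
(0, -0.009, 0.025) [300.6 231.1]
(0, 0.009, 0.025) [329.5 231.1]
(0.008, -0.009, 0.025) [300.4 218.9]
(0.008, 0.009, 0.025) [329.7 218.9]
[329.5  79. ] [array([ 0.4954, -0.0134,  0.12  ]), array([ 0.4953, -0.0138,  0.126 ])]
[330.  144.5] [array([ 0.5051, -0.0491,  0.12  ]), array([ 0.5048, -0.0485,  0.126 ])]
[330. 205.] [array([ 0.5147, -0.0852,  0.12  ]), array([ 0.5141, -0.0836,  0.126 ])]
```

View pics/m3.png

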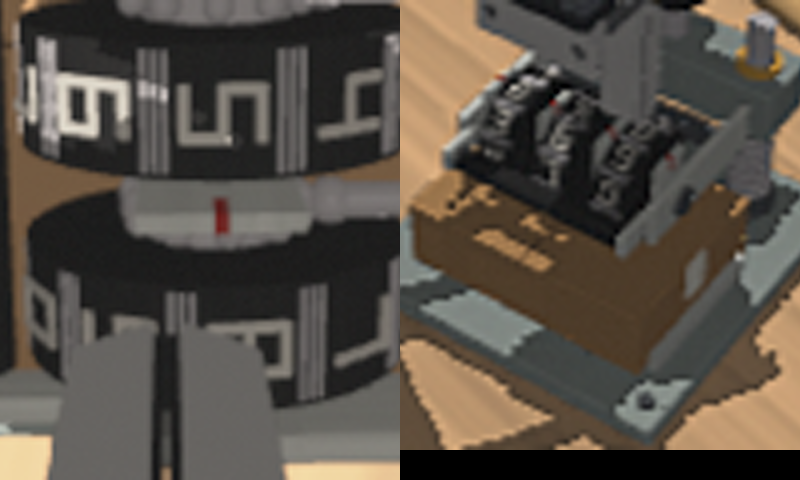

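Run:
```python
from h import *
o=sensors.get_obs();T=rot(o['ee_rot']);d=camera_info('side')
for q in[(a,b,.025) for a in(-.008,0,.008) for b in(-.009,.009)]+[(0,0,.0),(0,0,.015)]:
    u,v=proj(d,o['tool_pos']+T.apply(q));print(q,np.round([u,v],1),'crop',np.round([(u-285)*5-75+400,(v-190)*5]))
s=camera_info('scene')
# side wheel tops predicted for f=6 and 11
cx=np.array([.969,.247,0]);cy=np.array([-.247,.969,0])
for f in(.006,.011,.016):
    for k in(-1,0,1):
        P=np.array([.508,-.0655,f+.122])+k*.036*cy;u,v=proj(d,P);print(f,k,'crop',np.round([(u-285)*5-75+400,(v-190)*5]))
for u,v in[(552,103),(610,132),(670,160)]:   # red marks in the side crop
    print(tri([ray(d,(u-400+75)/5+285,v/5+190),ray(camera_info('wrist'),*{552:(330,144.5),610:(330,205)}.get(u,(330,144.5)))]).round(4))
```

```text
(-0.008, -0.009, 0.025) [345.4 223.7] crop [627. 168.]
(-0.008, 0.009, 0.025) [349.3 219.7] crop [647. 149.]
(0, -0.009, 0.025) [342.9 222.4] crop [614. 162.]
(0, 0.009, 0.025) [346.8 218.5] crop [634. 143.]
(0.008, -0.009, 0.025) [340.3 221.2] crop [601. 156.]
(0.008, 0.009, 0.025) [344.2 217.3] crop [621. 136.]
(0, 0, 0.0) [345.  213.3] crop [625. 116.]
(0, 0, 0.015) [344.9 217.6] crop [624. 138.]
0.006 -1 crop [632. 139.]
0.006 0 crop [575. 112.]
0.006 1 crop [520.  85.]
0.011 -1 crop [632. 132.]
0.011 0 crop [575. 105.]
0.011 1 crop [520.  78.]
0.016 -1 crop [632. 124.]
0.016 0 crop [575.  97.]
0.016 1 crop [520.  71.]
[ 0.5053 -0.049   0.1242]
[ 0.5149 -0.0848  0.1227]
[ 0.5314 -0.0719  0.0791]
```

Both views put the visible fingertips about 20 mm higher than the stated reach, so there are still 10–15 mm to go. I'll keep lowering and watch the force.

arm_command --plan '[{"grip": 1, "slide": [0, 0, 0.002], "spin": 0}, {"grip": 1, "slide": [0, 0, 0.002], "spin": 0}, {"grip": 1, "slide": [0, 0, 0], "spin": 0}]'

```text
time: 9.3
tool_pos: [0.5095, -0.1026, 0.1473]
ee_rot: [-3.141, -0.0, 1.82]
wrist_force: [-0.5, 0.0, -0.2]
width: 0.0002
finger_force: 0.0
```

arm_command --plan '[{"grip": 1, "slide": [0, 0, 0.002], "spin": 0}, {"grip": 1, "slide": [0, 0, 0], "spin": 0}]'

```text
time: 9.55
tool_pos: [0.5095, -0.1026, 0.1463]
ee_rot: [-3.141, -0.0, 1.82]
wrist_force: [-0.1, 0.1, -0.6]
width: 0.0004
finger_force: 0.0
```

arm_command --plan '[{"grip": 1, "slide": [0, 0, 0.002], "spin": 0}, {"grip": 1, "slide": [0, 0, 0], "spin": 0}]'

```text
time: 9.8
tool_pos: [0.5095, -0.1026, 0.1453]
ee_rot: [-3.141, -0.0, 1.82]
wrist_force: [0.3, -0.1, 0.0]
width: 0.0001
finger_force: 0.0
```

arm_command --plan '[{"grip": 1, "slide": [0, 0, 0.002], "spin": 0}, {"grip": 1, "slide": [0, 0, 0], "spin": 0}]'

```text
time: 10.05
tool_pos: [0.5095, -0.1027, 0.1444]
ee_rot: [-3.142, -0.0, 1.82]
wrist_force: [-1.3, -0.1, -0.0]
width: 0.0001
finger_force: 0.0
```

arm_command --plan '[{"grip": 1, "slide": [0, 0, 0.002], "spin": 0}, {"grip": 1, "slide": [0, 0, 0], "spin": 0}]'

```text
time: 10.3
tool_pos: [0.5095, -0.1026, 0.1434]
ee_rot: [-3.141, -0.0, 1.82]
wrist_force: [0.5, -1.0, -0.4]
width: 0.0002
finger_force: 0.0
```

arm_command --plan '[{"grip": 1, "slide": [0, 0, 0.002], "spin": 0}, {"grip": 1, "slide": [0, 0, 0], "spin": 0}]'

```text
time: 10.55
tool_pos: [0.5095, -0.1027, 0.1423]
ee_rot: [-3.141, -0.0, 1.82]
wrist_force: [0.2, 0.4, -0.5]
width: 0.0002
finger_force: 0.0
```

Run:
```python
from h import *
i=cv2.cvtColor(snapshot('wrist'),cv2.COLOR_RGB2BGR);s=cv2.cvtColor(snapshot('side'),cv2.COLOR_RGB2BGR)
a=cv2.resize(i[130:250,260:400],None,fx=4,fy=4,interpolation=cv2.INTER_CUBIC)
b=cv2.resize(s[190:250,310:370],None,fx=8,fy=8,interpolation=cv2.INTER_CUBIC)
c=np.zeros((480,800,3),'u1');c[:,:400]=a[:,60:460];c[:,400:]=b[:,40:440];cv2.imwrite('pics/m4.png',c)
```

```text
(no output)
```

View pics/m4.png

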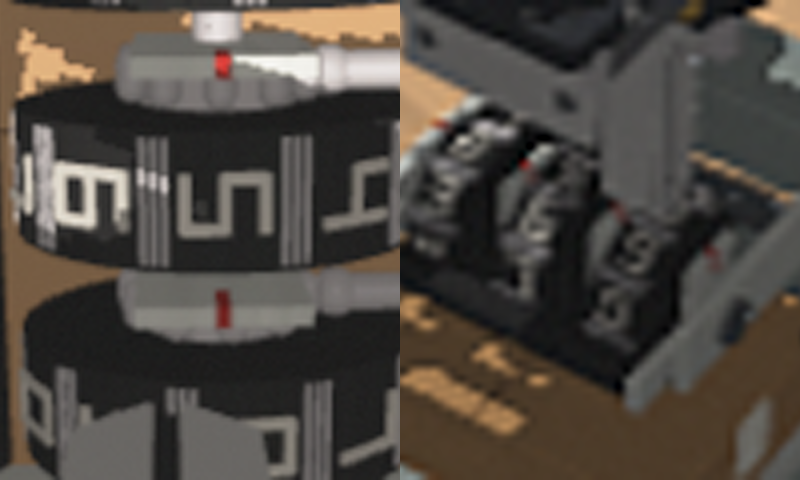

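arm_command --plan '[{"grip": 1, "slide": [0, 0.006, 0.002], "spin": 0}, {"grip": 1, "slide": [0, 0, 0], "spin": 0}]'

```text
time: 10.9
tool_pos: [0.5126, -0.1019, 0.1413]
ee_rot: [-3.142, -0.0, 1.82]
wrist_force: [-0.5, -0.9, -0.0]
width: 0.0003
finger_force: 0.0
```

arm_command --plan '[{"grip": 1, "slide": [0, 0, 0.002], "spin": 0}, {"grip": 1, "slide": [0, 0, 0], "spin": 0}]'

```text
time: 11.15
tool_pos: [0.5124, -0.1019, 0.1403]
ee_rot: [-3.141, -0.0, 1.82]
wrist_force: [-0.1, -0.2, 0.0]
width: 0.0005
finger_force: 0.0
```

arm_command --plan '[{"grip": 1, "slide": [0, 0, 0.002], "spin": 0}, {"grip": 1, "slide": [0, 0, 0], "spin": 0}]'

```text
time: 11.4
tool_pos: [0.5124, -0.1019, 0.1394]
ee_rot: [-3.141, -0.0, 1.82]
wrist_force: [0.0, 0.1, -1.1]
width: 0.0005
finger_force: 0.0
```

arm_command --plan '[{"grip": 1, "slide": [0, 0, 0.002], "spin": 0}, {"grip": 1, "slide": [0, 0, 0], "spin": 0}]'

```text
time: 11.65
tool_pos: [0.5124, -0.1019, 0.1383]
ee_rot: [-3.141, -0.0, 1.82]
wrist_force: [0.0, -0.7, -0.1]
width: 0.0002
finger_force: 0.0
```

arm_command --plan '[{"grip": 1, "slide": [0, 0, 0.002], "spin": 0}, {"grip": 1, "slide": [0, 0, 0], "spin": 0}]'

```text
time: 11.9
tool_pos: [0.5124, -0.1019, 0.1374]
ee_rot: [-3.141, -0.0, 1.82]
wrist_force: [0.2, 0.1, -0.9]
width: 0.0004
finger_force: 0.0
```

arm_command --plan '[{"grip": 1, "slide": [0, 0, 0.002], "spin": 0}, {"grip": 1, "slide": [0, 0, 0], "spin": 0}]'

```text
time: 12.15
tool_pos: [0.5124, -0.1019, 0.1363]
ee_rot: [-3.141, -0.0, 1.82]
wrist_force: [-0.2, 0.2, -0.0]
width: 0.0005
finger_force: 0.0
```

arm_command --plan '[{"grip": 1, "slide": [0, 0, 0.002], "spin": 0}, {"grip": 1, "slide": [0, 0, 0], "spin": 0}]'

```text
time: 12.4
tool_pos: [0.5124, -0.1019, 0.1353]
ee_rot: [-3.141, -0.0, 1.82]
wrist_force: [0.2, 0.2, -0.2]
width: 0.0003
finger_force: 0.0
```

arm_command --plan '[{"grip": 1, "slide": [0, 0, 0.002], "spin": 0}, {"grip": 1, "slide": [0, 0, 0], "spin": 0}]'

```text
time: 12.65
tool_pos: [0.5124, -0.1019, 0.1343]
ee_rot: [-3.141, -0.0, 1.82]
wrist_force: [-0.1, 0.3, -0.3]
width: 0.0004
finger_force: 0.0
```

```bash
cat >> h.py <<'E'
def marks():
    w=camera_info('wrist');i=cv2.cvtColor(snapshot('wrist'),cv2.COLOR_RGB2BGR);h=cv2.cvtColor(i,cv2.COLOR_BGR2HSV)
    m=(((h[...,0]<8)|(h[...,0]>172))&(h[...,1]>130)&(h[...,2]>90)).astype('u1')
    n,l,st,ce=cv2.connectedComponentsWithStats(m)
    return w,i,[ce[k] for k in range(1,n) if st[k,4]>4 and 200<ce[k][0]<450]
E
python3 - <<'E'
from h import *
o=sensors.get_obs();print(o['joint_torque'],o['tool_pos'])
w,i,c=marks();cv2.imwrite('pics/w5.png',i)
for k in c: print(k.round(1),[onz(w,*k,z).round(4) for z in(.118,.124)])
s=camera_info('side');si=snapshot('side');cv2.imwrite('pics/s5.png',si[:,:,::-1])
a=cv2.imread('pics/side0.png')
h=cv2.cvtColor(si,cv2.COLOR_RGB2HSV);m=(((h[...,0]<8)|(h[...,0]>172))&(h[...,1]>110)&(h[...,2]>70)).astype('u1');m[:190]=0;m[240:]=0
n,l,st,ce=cv2.connectedComponentsWithStats(m);print('side',[ce[k].round(1) for k in range(1,n) if 300<ce[k][0]<390])
h=cv2.cvtColor(a,cv2.COLOR_BGR2HSV);m=(((h[...,0]<8)|(h[...,0]>172))&(h[...,1]>110)&(h[...,2]>70)).astype('u1');m[:190]=0;m[240:]=0
n,l,st,ce=cv2.connectedComponentsWithStats(m);print('side0',[ce[k].round(1) for k in range(1,n) if 300<ce[k][0]<390])
# finger bottom edge in wrist: column intensity profile
g=cv2.cvtColor(i,cv2.COLOR_BGR2GRAY);print(g[205:262:3,296],g[205:262:3,308],g[205:262:3,325],g[205:262:3,334])
E
```

```text
[-3.90398259e-05 -3.17297316e+01 -2.95915693e+01  5.50632086e-02
  4.84782807e-02  2.89031323e-05] [ 0.51242637 -0.10191191  0.13434944]
[324.8  76.4] [array([ 0.4953, -0.0129,  0.118 ]), array([ 0.4952, -0.0134,  0.124 ])]
[325.  147.2] [array([ 0.5048, -0.0492,  0.118 ]), array([ 0.5045, -0.0485,  0.124 ])]
[325.9 212.6] [array([ 0.515 , -0.0861,  0.118 ]), array([ 0.5144, -0.0843,  0.124 ])]
side [array([320., 205.]), array([353., 221.])]
side0 [array([320., 205.]), array([330., 210.]), array([353., 221.])]
[ 29  31  30  28  29  30  30  30  34  33  52 105 105 105 105 105 105 105
 105] [107 108 130 138  46  31  30  29  31  95 105 105 105 105 105 105 105 105
 105] [105  50  58  61 110  37  29  29  30  91 105 105 104 104 105 106 105 105
 105] [106 107 131 135 117  30  29  29  29  34  86 106 105 105 105 105 106 105
 105]
```

arm_command --plan '[{"grip": 1, "slide": [0, 0, 0.002], "spin": 0}, {"grip": 1, "slide": [0, 0, 0], "spin": 0}]'

```text
time: 13.0
tool_pos: [0.5124, -0.1019, 0.1333]
ee_rot: [-3.141, -0.0, 1.82]
wrist_force: [-0.1, -0.3, -0.6]
width: 0.0006
finger_force: 0.0
```

arm_command --plan '[{"grip": 1, "slide": [0, 0, 0.002], "spin": 0}, {"grip": 1, "slide": [0, 0, 0], "spin": 0}]'

```text
time: 13.25
tool_pos: [0.5124, -0.1019, 0.1323]
ee_rot: [-3.141, -0.0, 1.82]
wrist_force: [0.7, -0.7, 0.4]
width: 0.0005
finger_force: 0.0
```

arm_command --plan '[{"grip": 1, "slide": [0, 0, 0.002], "spin": 0}, {"grip": 1, "slide": [0, 0, 0], "spin": 0}]'

```text
time: 13.5
tool_pos: [0.5125, -0.1019, 0.1315]
ee_rot: [3.141, -0.0, 1.82]
wrist_force: [-1.2, -0.4, 0.6]
width: 0.0004
finger_force: 0.0
```

arm_command --plan '[{"grip": 1, "slide": [0, 0, 0.002], "spin": 0}, {"grip": 1, "slide": [0, 0, 0], "spin": 0}]'

```text
time: 13.75
tool_pos: [0.5128, -0.102, 0.1313]
ee_rot: [3.141, 0.0, 1.82]
wrist_force: [-1.2, 0.3, 3.9]
width: 0.0005
finger_force: 2.3
```

Contact is at TCP z ≈ 0.1314, with about 4 N per mm. First stroke on the right wheel:

arm_command --plan '[{"grip": 1, "slide": [0, 0, 0.0006], "spin": 0}, {"grip": 1, "slide": [0, 0.004, 0], "spin": 0}, {"grip": 1, "slide": [0, 0.004, 0], "spin": 0}, {"grip": 1, "slide": [0, 0.004, 0], "spin": 0}]'

```text
time: 14.25
tool_pos: [0.5186, -0.1004, 0.1315]
ee_rot: [3.14, 0.0, 1.82]
wrist_force: [-2.1, 1.7, 7.8]
width: 0.0008
finger_force: 3.2
```

arm_command --plan '[{"grip": 1, "slide": [0, 0.004, 0], "spin": 0}, {"grip": 1, "slide": [0, 0.004, 0.0006], "spin": 0}, {"grip": 1, "slide": [0, 0, 0], "spin": 0}]'

```text
time: 14.62
tool_pos: [0.5237, -0.0991, 0.1312]
ee_rot: [3.137, 0.001, 1.821]
wrist_force: [1.3, 2.1, 4.6]
width: 0.0005
finger_force: 2.6
```

```bash
cat >> h.py <<'E'
C=np.array([.5080,-.0657]);YAW=np.radians(14.3);ZT=.1325
def wheel(w,i,k,C=C,ZT=ZT):
    """unrolled light/dark profile of wheel k (+1 left): rim angle (rad, + toward the robot) against mean grey"""
    cx=np.array([np.cos(YAW),np.sin(YAW)]);cy=np.array([-cx[1],cx[0]])
    g=cv2.cvtColor(i,cv2.COLOR_BGR2GRAY).astype('f4');th=np.radians(np.arange(-60,60.1,1.0));ys=np.linspace(-.0085,.0085,18)
    X=-32e-3*np.sin(th);Z=ZT-.032+.032*np.cos(th)
    P=np.array([[np.r_[C+x*cx+(k*.036+y)*cy,z] for x,z in zip(X,Z)] for y in ys])
    u,v=proj(w,P);return np.degrees(th),cv2.remap(g,u.astype('f4'),v.astype('f4'),1)
E
python3 - <<'E'
from h import *
out=[]
for n in('w1','w5'):pass
w,i,c=marks();cv2.imwrite('pics/w6.png',i);print([k.round(1) for k in c])
for k in(1,0,-1):
    t,S=wheel(w,i,k);out.append(cv2.resize(S,None,fx=5,fy=8))
    m=np.percentile(S,20,axis=0);print(k,'bands at',t[m>70])
cv2.imwrite('pics/un6.png',np.vstack(out))
o=sensors.get_obs();print(o['tool_pos'],o['wrist_force'])
E
```

```text
[array([301.5,  76.4]), array([303. , 148.5]), array([304.8, 214.5])]Traceback (most recent call last):
  File "<stdin>", line 6, in <module>
  File "h.py", line 28, in wheel
    u,v=proj(w,P);return np.degrees(th),cv2.remap(g,u.astype('f4'),v.astype('f4'),1)
        ~~~~^^^^^
  File "h.py", line 15, in proj
    q=rot(ci['rotation']).inv().apply(np.asarray(P)-ci['position']);return ci['cx']+ci['fx']*q[...,0]/-q[...,2],ci['cy']-ci['fy']*q[...,1]/-q[...,2]
  File "scipy/spatial/transform/_rotation.pyx", line 2580, in scipy.spatial.transform._rotation.Rotation.apply
ValueError: Expected input of shape (3,) or (P, 3), got (18, 121, 3).
```

```bash
sed -i 's/q=rot(ci\[.rotation.\]).inv().apply(np.asarray(P)-ci\[.position.\])/q=(np.asarray(P)-ci["position"])@rot(ci["rotation"]).as_matrix()/' h.py
cat >> h.py <<'E'
def look(name):
    w,i,c=marks();cv2.imwrite(f'pics/{name}.png',i);print([k.round(1).tolist() for k in c]);out=[]
    for k in(1,0,-1):
        t,S=wheel(w,i,k);out.append(cv2.resize(S,None,fx=5,fy=8))
        m=np.percentile(S,25,axis=0);print(k,'bands',[int(a) for a,q in zip(t,m) if q>75])
    im=np.vstack(out);im[:,300]=255;cv2.imwrite(f'pics/u{name}.png',im)
E
python3 - <<'E'
from h import *
look('w6')
E
```

```text
[[301.5, 76.5], [303.0, 148.5], [304.7, 214.2]]
1 bands [-49, -48, -47, -46, -45, -44, -43, -42, -41, -40, -11, -10, -9, -8, -7, -6, -5, -4, -3, 25, 26, 27, 28, 29, 29, 31, 32, 33, 59]
0 bands [-59, -59, -58, -57, -56, -55, -24, -23, -22, -21, -20, -19, -18, -17, 12, 13, 14, 14, 16, 17, 18, 19, 20, 46, 47, 48, 49, 50, 51, 52, 53, 54, 55, 56]
-1 bands [-55, -54, -53, -52, -51, -50, -49, -48, -47, -37, -36, -35, -34, -33, -32, -31, -29, -29, -28, -27, -26, -25, -24, -23, -22, -21, -20, -19, -18, -10, -9, -8, -7, -6, -5, -4, -3, -2, -1, 0, 1, 2, 3, 4, 5, 6, 7, 8, 9, 10, 20, 21, 22, 23, 24, 25, 26, 27, 53, 54, 55, 56, 57, 58, 59, 59][ WARN:0@1.055] global loadsave.cpp:1063 imwrite_ Unsupported depth image for selected encoder is fallbacked to CV_8U.
```

View pics/uw6.png

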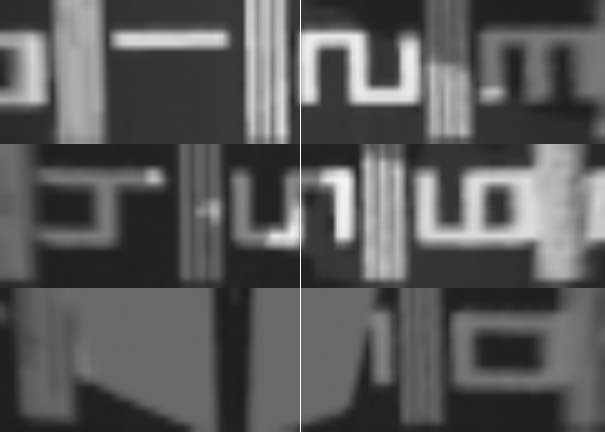

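Unrolled strips: left is about 1.64, the middle is on 5 (so my angle zero is about 2° off), and the right has moved 8.2 → 8.8 with no slip. The next right-wheel stroke follows the wheel's arc from -10 to +10 mm.

arm_command --plan '[{"grip": 1, "slide": [0, 0, -0.012], "spin": 0}, {"grip": 1, "slide": [0, -0.034, 0], "spin": 0}, {"grip": 1, "slide": [0, 0, 0.01], "spin": 0}, {"grip": 1, "slide": [0, 0, 0.0036], "spin": 0}, {"grip": 1, "slide": [0, 0, 0], "spin": 0}]'

```text
time: 15.35
tool_pos: [0.5054, -0.1038, 0.1296]
ee_rot: [-3.142, -0.0, 1.82]
wrist_force: [-1.3, 0.2, 4.9]
width: 0.0006
finger_force: 2.4
```

arm_command --plan '[{"grip": 1, "slide": [0, 0.005, -0.00136], "spin": 0}, {"grip": 1, "slide": [0, 0.005, -0.001], "spin": 0}, {"grip": 1, "slide": [0, 0.005, -0.0006], "spin": 0}, {"grip": 1, "slide": [0, 0.005, -0.0002], "spin": 0}]'

```text
time: 15.85
tool_pos: [0.5151, -0.1012, 0.1315]
ee_rot: [-3.141, -0.0, 1.82]
wrist_force: [-2.2, 1.4, 6.1]
width: 0.0005
finger_force: 2.9
```

arm_command --plan '[{"grip": 1, "slide": [0, 0.005, 0.0002], "spin": 0}, {"grip": 1, "slide": [0, 0.005, 0.0006], "spin": 0}, {"grip": 1, "slide": [0, 0.005, 0.001], "spin": 0}, {"grip": 1, "slide": [0, 0.005, 0.00136], "spin": 0}]'

```text
time: 16.35
tool_pos: [0.5268, -0.0981, 0.1306]
ee_rot: [3.137, 0.0, 1.821]
wrist_force: [1.9, 1.5, 6.0]
width: 0.0007
finger_force: 3.0
```

arm_command --plan '[{"grip": 1, "slide": [0, 0, -0.012], "spin": 0}, {"grip": 1, "slide": [0, -0.04, 0], "spin": 0}]'

```text
time: 16.6
tool_pos: [0.5061, -0.1036, 0.1348]
ee_rot: [-3.141, -0.0, 1.821]
wrist_force: [-0.4, -0.4, 0.7]
width: 0.0008
finger_force: 0.0
```

```bash
python3 - 2>/dev/null <<'E'
from h import *
o=sensors.get_obs();print(o['tool_pos'],o['wrist_force'])
look('w7')
E
```

```text
[ 0.5060752  -0.10362881  0.13482865] [-0.39789331 -0.40945649  0.73121473]
[[338.2, 76.7], [338.0, 147.2], [337.2, 211.9]]
1 bands [-51, -50, -49, -48, -47, -46, -45, -44, -43, -42, -41, -40, -12, -11, -10, -9, -8, -7, -6, -5, -4, 25, 26, 27, 28, 29, 29, 31, 32, 33, 59, 59]
0 bands [-59, -59, -58, -57, -56, -24, -23, -22, -21, -20, -19, -18, -17, 13, 14, 14, 16, 17, 18, 19, 47, 48, 49, 50, 51, 52, 53, 54, 55, 56]
-1 bands [-59, -59, -58, -25, -24, -23, -22, -21, -20, -19, -18, -4, -3, -2, -1, 0, 1, 2, 3, 4, 5, 6, 7, 8, 9, 10, 11, 12, 13, 14, 14, 24, 25, 26, 27, 28, 29, 29, 31, 32, 33, 34, 35, 46, 47, 48, 49, 50, 51, 52]
```

arm_command --plan '[{"grip": 1, "slide": [0, 0, 0.009], "spin": 0}, {"grip": 1, "slide": [0, 0, 0.003], "spin": 0}, {"grip": 1, "slide": [0, 0.005, -0.00136], "spin": 0}, {"grip": 1, "slide": [0, 0.005, -0.001], "spin": 0}, {"grip": 1, "slide": [0, 0.005, -0.0006], "spin": 0}, {"grip": 1, "slide": [0, 0.005, -0.0002], "spin": 0}]'

```text
time: 17.4
tool_pos: [0.5158, -0.1012, 0.1315]
ee_rot: [3.141, 0.0, 1.82]
wrist_force: [-2.3, 0.3, 4.5]
width: 0.0006
finger_force: 2.4
```

arm_command --plan '[{"grip": 1, "slide": [0, 0.005, 0.0002], "spin": 0}, {"grip": 1, "slide": [0, 0.005, 0.0006], "spin": 0}, {"grip": 1, "slide": [0, 0.005, 0.001], "spin": 0}, {"grip": 1, "slide": [0, 0.005, 0.00136], "spin": 0}, {"grip": 1, "slide": [0, 0, -0.012], "spin": 0}, {"grip": 1, "slide": [0, -0.04, 0], "spin": 0}, {"grip": 1, "slide": [0, 0, 0], "spin": 0}]'

```text
time: 18.27
tool_pos: [0.5054, -0.1037, 0.1347]
ee_rot: [-3.141, -0.0, 1.82]
wrist_force: [-0.1, -0.8, -0.4]
width: 0.0009
finger_force: 0.0
```

```bash
python3 - 2>/dev/null <<'E'
from h import *
o=sensors.get_obs();print(o['tool_pos'],o['wrist_force'])
look('w8')
E
```

```text
[ 0.50535182 -0.10367044  0.13473843] [-0.09207683 -0.76053087 -0.43392742]
[[339.1, 77.1], [339.0, 147.2], [338.9, 212.5]]
1 bands [-51, -50, -49, -48, -47, -46, -45, -44, -43, -42, -41, -40, -12, -11, -10, -9, -8, -7, -6, -5, -4, 25, 26, 27, 28, 29, 29, 31, 32, 33, 59, 59]
0 bands [-59, -59, -58, -57, -56, -24, -23, -22, -21, -20, -19, -18, -17, 13, 14, 14, 16, 17, 18, 19, 47, 48, 49, 50, 51, 52, 53, 54, 55, 56]
-1 bands [-59, -59, -58, -25, -24, -23, -22, -21, -20, -19, -18, -3, -2, -1, 0, 1, 2, 3, 4, 5, 6, 7, 8, 9, 10, 11, 12, 13, 14, 14, 16, 25, 26, 27, 28, 29, 29, 31, 32, 33, 34, 35, 36, 37, 46, 47, 48, 49, 50, 51, 52, 53]
```

arm_command --plan '[{"grip": 1, "slide": [0, 0, 0.009], "spin": 0}, {"grip": 1, "slide": [0, 0, 0.003], "spin": 0}, {"grip": 1, "slide": [0, 0.005, -0.00136], "spin": 0}, {"grip": 1, "slide": [0, 0.005, -0.001], "spin": 0}, {"grip": 1, "slide": [0, 0.005, -0.0006], "spin": 0}, {"grip": 1, "slide": [0, 0.005, -0.0002], "spin": 0}]'

```text
time: 19.08
tool_pos: [0.5158, -0.1012, 0.1315]
ee_rot: [3.141, 0.0, 1.82]
wrist_force: [-1.7, -0.1, 5.0]
width: 0.0005
finger_force: 2.5
```

arm_command --plan '[{"grip": 1, "slide": [0, 0.005, 0.0002], "spin": 0}, {"grip": 1, "slide": [0, 0.005, 0.0006], "spin": 0}, {"grip": 1, "slide": [0, 0.005, 0.001], "spin": 0}, {"grip": 1, "slide": [0, 0.005, 0.00136], "spin": 0}, {"grip": 1, "slide": [0, 0, -0.016], "spin": 0}, {"grip": 1, "slide": [0.072, -0.04, 0], "spin": 0}, {"grip": 1, "slide": [0, 0, 0], "spin": 0}]'

```text
time: 19.95
tool_pos: [0.4958, -0.0674, 0.1368]
ee_rot: [-3.141, -0.001, 1.822]
wrist_force: [0.5, 0.3, -0.1]
width: 0.0002
finger_force: 0.0
```

```bash
python3 - 2>/dev/null <<'E'
from h import *
o=sensors.get_obs();print(o['tool_pos'],o['wrist_force'])
look('w9')
E
```

```text
[ 0.49581483 -0.06736629  0.136796  ] [ 0.48789952  0.25868766 -0.11284204]
[[338.6, 149.7], [338.0, 214.0]]
1 bands [-49, -48, -47, -46, -45, -44, -43, -42, -11, -10, -8, -7, -5, -4, 26, 27, 28, 29, 29, 31, 32, 59, 59]
0 bands [-59, -59, -58, -57, -56, -24, -23, -22, -21, -20, -19, -18, -17, -3, -2, -1, 0, 1, 2, 3, 4, 5, 6, 7, 8, 9, 10, 11, 12, 13, 14, 14, 16, 26, 27, 28, 29, 29, 31, 32, 33, 34, 35, 36, 37, 38, 39, 40, 48, 49, 50, 51, 52, 53, 54]
-1 bands [14, 14, 28, 29]
```

arm_command --plan '[{"grip": 1, "slide": [0, 0, 0.01], "spin": 0}, {"grip": 1, "slide": [0, 0, 0.004], "spin": 0}, {"grip": 1, "slide": [0, 0, 0.002], "spin": 0}, {"grip": 1, "slide": [0, 0, 0], "spin": 0}]'

```text
time: 20.5
tool_pos: [0.4973, -0.0692, 0.1299]
ee_rot: [3.141, 0.0, 1.82]
wrist_force: [-2.0, 0.0, 5.2]
width: 0.0004
finger_force: 2.5
```

arm_command --plan '[{"grip": 1, "slide": [0, 0.005, -0.00136], "spin": 0}, {"grip": 1, "slide": [0, 0.005, -0.001], "spin": 0}, {"grip": 1, "slide": [0, 0.005, -0.0006], "spin": 0}, {"grip": 1, "slide": [0, 0.005, -0.0002], "spin": 0}]'

```text
time: 21.0
tool_pos: [0.5068, -0.0667, 0.1315]
ee_rot: [3.141, 0.0, 1.82]
wrist_force: [-2.0, 0.4, 4.9]
width: 0.0005
finger_force: 2.6
```

arm_command --plan '[{"grip": 1, "slide": [0, 0.005, 0.0002], "spin": 0}, {"grip": 1, "slide": [0, 0.005, 0.0006], "spin": 0}, {"grip": 1, "slide": [0, 0.005, 0.001], "spin": 0}, {"grip": 1, "slide": [0, 0.005, 0.00136], "spin": 0}, {"grip": 1, "slide": [0, 0, -0.012], "spin": 0}, {"grip": 1, "slide": [0, -0.04, 0], "spin": 0}, {"grip": 1, "slide": [0, 0, 0], "spin": 0}]'

```text
time: 21.88
tool_pos: [0.4964, -0.069, 0.1347]
ee_rot: [-3.141, -0.0, 1.819]
wrist_force: [0.0, -0.6, 0.1]
width: 0.0002
finger_force: 0.0
```

```bash
python3 - 2>/dev/null <<'E'
from h import *
o=sensors.get_obs();print(o['tool_pos'],o['wrist_force'])
look('w10')
E
```

```text
[ 0.49638215 -0.06902575  0.13474114] [ 0.04059381 -0.61196906  0.12729284]
[[338.4, 147.4], [338.0, 212.0]]
1 bands [-49, -48, -47, -46, -45, -44, -43, -42, -11, -10, -8, -7, -5, -4, 25, 26, 27, 28, 29, 29, 31, 32, 59, 59]
0 bands [-59, -59, -58, -57, -56, -24, -23, -22, -21, -20, -18, -17, -2, -1, 0, 1, 2, 3, 4, 5, 6, 7, 8, 9, 10, 11, 12, 13, 14, 14, 16, 26, 27, 28, 29, 29, 31, 32, 33, 34, 35, 36, 48, 49, 50, 51, 52, 53, 54]
-1 bands [14, 14, 27, 28, 29]
```

arm_command --plan '[{"grip": 1, "slide": [0, 0, 0.009], "spin": 0}, {"grip": 1, "slide": [0, 0, 0.003], "spin": 0}, {"grip": 1, "slide": [0, 0.005, -0.00136], "spin": 0}, {"grip": 1, "slide": [0, 0.005, -0.001], "spin": 0}, {"grip": 1, "slide": [0, 0.005, -0.0006], "spin": 0}, {"grip": 1, "slide": [0, 0.005, -0.0002], "spin": 0}]'

```text
time: 22.68
tool_pos: [0.5068, -0.0664, 0.1315]
ee_rot: [3.142, 0.0, 1.82]
wrist_force: [-1.1, 0.5, 5.0]
width: 0.0003
finger_force: 2.3
```

arm_command --plan '[{"grip": 1, "slide": [0, 0.005, 0.0002], "spin": 0}, {"grip": 1, "slide": [0, 0.005, 0.0006], "spin": 0}, {"grip": 1, "slide": [0, 0.005, 0.001], "spin": 0}, {"grip": 1, "slide": [0, 0.005, 0.00136], "spin": 0}, {"grip": 1, "slide": [0, 0, -0.016], "spin": 0}, {"grip": 1, "slide": [0.072, -0.03, 0], "spin": 0}, {"grip": 1, "slide": [0, 0, 0.008], "spin": 0}]'

```text
time: 23.55
tool_pos: [0.4922, -0.0314, 0.1332]
ee_rot: [3.141, -0.0, 1.822]
wrist_force: [-0.5, -0.5, 0.1]
width: 0.0007
finger_force: 0.0
```

arm_command --plan '[{"grip": 1, "slide": [0, 0, 0.0048], "spin": 0}, {"grip": 1, "slide": [0, 0, 0.001], "spin": 0}, {"grip": 1, "slide": [0, 0, 0], "spin": 0}]'

```text
time: 23.92
tool_pos: [0.4934, -0.0323, 0.1312]
ee_rot: [3.14, -0.001, 1.82]
wrist_force: [-2.4, 2.8, 5.7]
width: 0.0004
finger_force: 2.8
```

```bash
python3 - 2>/dev/null <<'E'
from h import *
o=sensors.get_obs();print(o['tool_pos'],o['wrist_force'])
look('w11')
E
```

```text
[ 0.49343758 -0.03234004  0.13119799] [-2.42554569  2.80865399  5.71998224]
[[326.0, 215.0]]
1 bands [-49, -48, -47, -46, -45, -44, -14, -13, -12, -11, -10, -9, -8, -7, -6, -5, -4, -3, -2, -1, 0, 1, 2, 3, 4, 5, 14, 14, 16, 17, 18, 19, 20, 21, 22, 23, 24, 25, 26, 27, 28, 29, 29, 31, 32, 33, 59]
0 bands []
-1 bands [1, 2, 3, 4, 14, 16, 17, 18]
```

arm_command --plan '[{"grip": 1, "slide": [0, 0.0045, -0.0006], "spin": 0}, {"grip": 1, "slide": [0, 0.0045, -0.0002], "spin": 0}, {"grip": 1, "slide": [0, 0.0045, 0], "spin": 0}, {"grip": 1, "slide": [0, 0.0045, 0.0005], "spin": 0}]'

```text
time: 24.48
tool_pos: [0.501, -0.0304, 0.1312]
ee_rot: [-3.14, -0.001, 1.82]
wrist_force: [-4.8, 1.8, 7.8]
width: 0.0007
finger_force: 3.6
```

arm_command --plan '[{"grip": 1, "slide": [0, 0, -0.012], "spin": 0}, {"grip": 1, "slide": [0, -0.028, 0], "spin": 0}, {"grip": 1, "slide": [0, 0, 0], "spin": 0}]'

```text
time: 24.85
tool_pos: [0.487, -0.0344, 0.1359]
ee_rot: [-3.141, 0.0, 1.819]
wrist_force: [-0.0, -0.5, -0.5]
width: 0.0008
finger_force: 0.0
```

```bash
python3 - 2>/dev/null <<'E'
from h import *
o=sensors.get_obs();print(o['tool_pos'],o['wrist_force'])
look('w12')
E
```

```text
[ 0.48699076 -0.03442981  0.1359351 ] [-0.04298675 -0.54200179 -0.54232624]
[[338.0, 211.7]]
1 bands [-59, -59, -58, -57, -56, -55, -23, -22, -21, -20, -17, 1, 2, 3, 4, 5, 6, 7, 8, 9, 10, 11, 12, 13, 14, 14, 16, 17, 27, 28, 29, 29, 31, 32, 33, 34, 50, 51, 52, 53, 54, 55]
0 bands [29]
-1 bands [13, 14, 14, 16, 28, 29, 29, 31, 32]
```

arm_command --plan '[{"grip": 1, "slide": [0, 0, 0.01], "spin": 0}, {"grip": 1, "slide": [0, 0, 0.0046], "spin": 0}, {"grip": 1, "slide": [0, 0, 0], "spin": 0}]'

```text
time: 25.28
tool_pos: [0.4881, -0.034, 0.13]
ee_rot: [3.141, 0.001, 1.82]
wrist_force: [-2.1, -0.4, 4.5]
width: 0.0006
finger_force: 2.5
```

arm_command --plan '[{"grip": 1, "slide": [0, 0.005, -0.00136], "spin": 0}, {"grip": 1, "slide": [0, 0.005, -0.001], "spin": 0}]'

```text
time: 25.52
tool_pos: [0.4914, -0.0332, 0.1308]
ee_rot: [-3.138, 0.0, 1.82]
wrist_force: [-4.6, -1.8, 6.6]
width: 0.0003
finger_force: 3.5
```

arm_command --plan '[{"grip": 1, "slide": [0, 0.005, -0.0006], "spin": 0}, {"grip": 1, "slide": [0, 0.005, -0.0002], "spin": 0}]'

```text
time: 25.78
tool_pos: [0.4977, -0.0315, 0.1315]
ee_rot: [3.141, 0.0, 1.82]
wrist_force: [-1.6, 0.0, 4.6]
width: 0.0005
finger_force: 2.3
```

arm_command --plan '[{"grip": 1, "slide": [0, 0.005, 0.0002], "spin": 0}, {"grip": 1, "slide": [0, 0.005, 0.0006], "spin": 0}, {"grip": 1, "slide": [0, 0.005, 0.001], "spin": 0}, {"grip": 1, "slide": [0, 0.005, 0.00136], "spin": 0}, {"grip": 1, "slide": [0, 0, -0.012], "spin": 0}, {"grip": 1, "slide": [0, -0.04, 0], "spin": 0}, {"grip": 1, "slide": [0, 0, 0], "spin": 0}]'

```text
time: 26.65
tool_pos: [0.4874, -0.0339, 0.1347]
ee_rot: [-3.141, -0.0, 1.82]
wrist_force: [0.5, -0.0, 0.3]
width: 0.0008
finger_force: 0.0
```

```bash
python3 - 2>/dev/null <<'E'
from h import *
look('w13')
E
```

```text
[[337.9, 213.0]]
1 bands [-59, -59, -58, -57, -56, -55, -23, -20, -17, -2, -1, 0, 1, 2, 3, 4, 5, 6, 7, 8, 9, 10, 11, 12, 13, 14, 14, 16, 26, 27, 28, 29, 29, 31, 32, 33, 34, 35, 36, 50, 51, 52, 53, 54, 55]
0 bands [28]
-1 bands [12, 13, 14, 14, 27, 28, 29, 29, 31]
```

arm_command --plan '[{"grip": 1, "slide": [0, 0, 0.009], "spin": 0}, {"grip": 1, "slide": [0, 0, 0.003], "spin": 0}, {"grip": 1, "slide": [0, 0.005, -0.00136], "spin": 0}, {"grip": 1, "slide": [0, 0.005, -0.001], "spin": 0}, {"grip": 1, "slide": [0, 0.005, -0.0006], "spin": 0}, {"grip": 1, "slide": [0, 0.005, -0.0002], "spin": 0}]'

```text
time: 27.45
tool_pos: [0.4979, -0.0314, 0.1315]
ee_rot: [3.141, 0.0, 1.82]
wrist_force: [-1.8, 0.0, 5.3]
width: 0.0005
finger_force: 2.4
```

arm_command --plan '[{"grip": 1, "slide": [0, 0.005, 0.0002], "spin": 0}, {"grip": 1, "slide": [0, 0.005, 0.0006], "spin": 0}, {"grip": 1, "slide": [0, 0.005, 0.001], "spin": 0}, {"grip": 1, "slide": [0, 0.005, 0.00136], "spin": 0}, {"grip": 1, "slide": [0, 0, -0.016], "spin": 0}, {"grip": 1, "slide": [0, 0, -0.084], "spin": 0}, {"grip": 1, "slide": [-0.1, 0, 0], "spin": 0}, {"grip": 1, "slide": [-0.1, 0, 0], "spin": 0}, {"grip": 1, "slide": [0, 0, 0], "spin": 0}]'

```text
time: 28.58
tool_pos: [0.5321, -0.1286, 0.1781]
ee_rot: [-3.14, -0.0, 1.816]
wrist_force: [-0.2, 0.5, 0.1]
width: 0.0002
finger_force: 0.0
```

```bash
python3 - 2>/dev/null <<'E'
from h import *
o=sensors.get_obs();print(o['tool_pos'],o['wrist_force'])
look('w14')
E
```

```text
[ 0.53208785 -0.12859629  0.17805334] [-0.19979225  0.52123872  0.13086084]
[[302.0, 28.5], [303.5, 91.0], [304.8, 148.1], [306.5, 201.5]]
1 bands [-59, -59, -58, -57, -56, -55, -54, -53, -52, -24, -23, -22, -21, -20, -19, -18, -17, -16, 13, 14, 14, 16, 17, 18, 19, 20, 21, 48, 49, 50, 51, 52, 53, 54, 55, 56, 57, 58]
0 bands [-59, -59, -58, -57, -56, -55, -54, -53, -24, -23, -22, -21, -20, -19, -18, -17, -16, 13, 14, 14, 16, 17, 18, 19, 48, 49, 50, 51, 52, 53, 54]
-1 bands [-59, -59, -58, -57, -24, -22, -21, -18, 12, 13, 14, 14, 16, 17, 18, 46, 47, 48, 49, 50, 51, 52, 53, 54]
```

View pics/uw14.png

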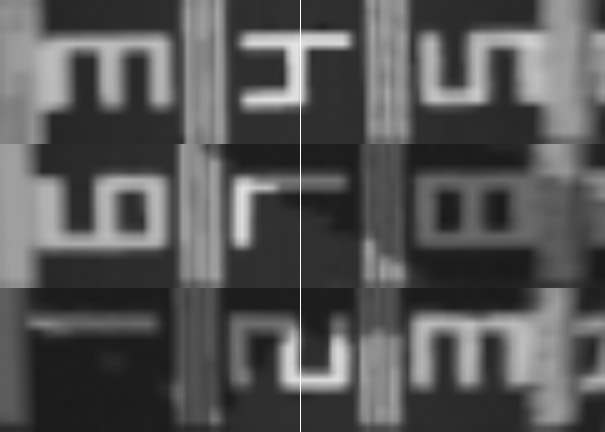

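The wheels read 4 7 2, each centred on the index line like the known clicked 5. Now the knob.

arm_command --plan '[{"grip": 1, "slide": [0, 0, -0.04], "spin": 0}, {"grip": 1, "slide": [0.0665, 0.08, 0], "spin": 0}, {"grip": 1, "slide": [0.0665, 0.08, 0], "spin": 0}, {"grip": 1, "slide": [0, 0, 0], "spin": 0}, {"grip": 1, "slide": [0, 0, 0.03], "spin": 0}, {"grip": 1, "slide": [0, 0, 0.014], "spin": 0}, {"grip": 1, "slide": [0, 0, 0], "spin": 0}]'

```text
time: 29.5
tool_pos: [0.5918, -0.0423, 0.1756]
ee_rot: [-3.139, -0.001, 1.819]
wrist_force: [0.4, -0.5, 0.9]
width: 0.0003
finger_force: 0.0
```

arm_command --plan '[{"grip": 1, "slide": [0, 0, 0.004], "spin": 0}, {"grip": 1, "slide": [0, 0, 0.004], "spin": 0}, {"grip": 1, "slide": [0, 0, 0], "spin": 0}]'

```text
time: 29.88
tool_pos: [0.5931, -0.0418, 0.1731]
ee_rot: [3.141, -0.0, 1.82]
wrist_force: [0.4, -0.7, -1.1]
width: 0.0008
finger_force: 0.0
```

arm_command --plan '[{"grip": 1, "slide": [-0.004, 0, 0.004], "spin": 0}, {"grip": 1, "slide": [0, 0, 0], "spin": 0}, {"grip": 1, "slide": [0, 0, 0], "spin": 0}]'

```text
time: 30.25
tool_pos: [0.5936, -0.0436, 0.171]
ee_rot: [3.142, -0.0, 1.82]
wrist_force: [0.0, -0.4, 0.6]
width: 0.0004
finger_force: 0.0
```

arm_command --plan '[{"grip": 1, "slide": [0, 0, 0.004], "spin": 0}, {"grip": 1, "slide": [0, 0, 0], "spin": 0}]'

```text
time: 30.5
tool_pos: [0.5938, -0.0436, 0.1694]
ee_rot: [3.141, 0.0, 1.82]
wrist_force: [-1.0, 0.1, 1.7]
width: 0.0002
finger_force: 0.6
```

arm_command --plan '[{"grip": 1, "slide": [0, 0, 0.002], "spin": 0}, {"grip": 1, "slide": [0, 0, 0], "spin": 0}]'

```text
time: 30.75
tool_pos: [0.5938, -0.0436, 0.1692]
ee_rot: [3.14, 0.001, 1.82]
wrist_force: [-0.8, 0.0, 5.5]
width: 0.0005
finger_force: 2.5
```

arm_command --plan '[{"grip": 1, "slide": [0, 0, 0.004], "spin": 0}, {"grip": 1, "slide": [0, 0, 0], "spin": 0}]'

```text
time: 31.0
tool_pos: [0.5939, -0.0436, 0.168]
ee_rot: [3.14, 0.001, 1.82]
wrist_force: [-1.5, 1.4, 8.2]
width: 0.0004
finger_force: 4.0
```

arm_command --plan '[{"grip": 1, "slide": [0, 0, 0.003], "spin": 0}, {"grip": 1, "slide": [0, 0, 0], "spin": 0}]'

```text
time: 31.25
tool_pos: [0.5939, -0.0436, 0.1676]
ee_rot: [3.139, 0.001, 1.82]
wrist_force: [-3.3, 0.5, 10.5]
width: 0.0005
finger_force: 5.1
```

arm_command --plan '[{"grip": 1, "slide": [0, 0, 0.002], "spin": 0}, {"grip": 1, "slide": [0, 0, 0], "spin": 0}]'

```text
time: 31.5
tool_pos: [0.5939, -0.0436, 0.1675]
ee_rot: [3.138, 0.001, 1.82]
wrist_force: [-4.0, 0.6, 13.3]
width: 0.0005
finger_force: 6.4
```

arm_command --plan '[{"grip": 1, "slide": [0, 0, 0.002], "spin": 0}, {"grip": 1, "slide": [0, 0, 0], "spin": 0}]'

```text
time: 31.75
tool_pos: [0.594, -0.0436, 0.1675]
ee_rot: [3.138, 0.002, 1.82]
wrist_force: [-6.5, 1.6, 15.6]
width: -0.0
finger_force: 7.7
```

arm_command --plan '[{"grip": 1, "slide": [0, 0, 0.0014], "spin": 0}, {"grip": 1, "slide": [0, 0, 0], "spin": 0}, {"grip": 1, "slide": [0, 0, 0], "spin": 0}, {"grip": 1, "slide": [0, 0, 0], "spin": 0}]'

```text
time: 32.25
tool_pos: [0.594, -0.0437, 0.1674]
ee_rot: [3.137, 0.002, 1.82]
wrist_force: [-5.2, 0.8, 16.9]
width: 0.0004
finger_force: 8.6
```

arm_command --plan '[{"grip": 1, "slide": [0, 0, -0.004], "spin": 0}, {"grip": 1, "slide": [0, 0, -0.006], "spin": 0}, {"grip": 1, "slide": [0, 0, -0.01], "spin": 0}, {"grip": 1, "slide": [0, 0, -0.06], "spin": 0}, {"grip": 1, "slide": [-0.1, -0.06, 0], "spin": 0}, {"grip": 1, "slide": [-0.1, -0.08, 0], "spin": 0}, {"grip": 1, "slide": [0, 0, 0], "spin": 0}, {"grip": 1, "slide": [0, 0, 0], "spin": 0}]'

```text
time: 33.25
tool_pos: [0.551, -0.1561, 0.2011]
ee_rot: [-3.141, -0.001, 1.82]
wrist_force: [0.4, 0.7, -1.2]
width: 0.0006
finger_force: 0.0
```

```bash
python3 - 2>/dev/null <<'E'
from h import *
o=sensors.get_obs();print(o['time'],o['tool_pos'],o['wrist_force'])
look('w15')
a=cv2.imread('pics/uw14.png');b=cv2.imread('pics/uw15.png')
for k in range(3):
    A,B=(x[k*144:(k+1)*144,100:500] for x in(a,b));print(cv2.minMaxLoc(cv2.matchTemplate(B,A[10:134,25:375],5))[1:4:2])
E
```

```text
33.25 [ 0.55098428 -0.15612028  0.20106692] [ 0.413547    0.74819238 -1.15675735]
[[287.5, 43.3], [289.5, 99.5], [290.7, 150.7]]
1 bands [-59, -59, -58, -57, -56, -55, -54, -53, -52, -23, -22, -21, -20, -19, -18, -17, -16, -14, 13, 14, 14, 16, 17, 18, 19, 20, 21, 48, 49, 50, 51, 52, 53, 54, 55, 56, 57, 58]
0 bands [-59, -59, -58, -57, -56, -55, -54, -53, -24, -23, -22, -21, -20, -19, -18, -17, -16, 12, 13, 14, 14, 16, 17, 18, 19, 20, 47, 48, 49, 50, 51, 52, 53, 54]
-1 bands [-59, -59, -58, -57, -56, -55, 46, 47, 48, 49, 50, 51, 52, 53, 54]
(0.9268922209739685, (25, 12))
(0.8434988856315613, (25, 12))
(0.7550113797187805, (25, 11))
```

The number is unchanged, the print push reached about 17 N (roughly 8 N on the carton), and the head is released. Handing in.

```bash
python3 -c "
from bench import ticket
print(ticket.close_job())"
```

```text
the job is handed in; nothing more can be done
None
```

I set the wheels to 4 7 2, pressed the knob once to about 17 N (roughly 8 N on the carton) and backed off. A last image check showed the number unchanged, and I handed the job in at about 33 s; no verdict was returned.

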